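# Sweep the used pot caps off the draining board into the wash tub

## Task

With your fingertips, sweep the four loose steel screw caps on the draining board across the deck and over its open front lip, so that all four drop into the grey wash tub below. Only push the caps gently: do not grip them, lift them or press down hard on them. Leave the steel beakers standing on the board, and everything on the bench, where they are.

Things in the scene. Friction and masses are not known exactly. Their poses are not given: they have to be found in the camera images.
- board: Fixed draining board of white plastic with steel rim and feet: flat level deck 250 mm deep (its x) by 490 mm wide (its y), 8 mm thick, top 75 mm above the bench. Origin on the bench under the deck's centre, z up. A rim 5 mm thick stands 12 mm above the deck along the back (inner face at x = +120 mm) and both ends (inner faces at y = +-240 mm); the front (-x) is open. Grooves are only drawn
- lip (a point): Middle of the board's open front lip: the rolled edge of the deck, level with its top and with no rim, running along the board's y at x = -129 mm from the board's origin; sweeping towards the board's -x brings the caps to it. Axes as the board's
- tub: Fixed grey plastic wash tub, open at the top, 150 mm deep (its x) by 410 mm wide (its y), 60 mm tall, walls and floor 5 mm, on the bench below the open lip, turned as the board is; its back wall stands 20 to 30 mm inside the lip, under the deck, so what goes over the lip falls in. Origin: centre of its underside, z up
- cap1_mid (a point): Screw cap of a dyeing pot, stainless steel, loose, lying flat on the deck, open side down: knurled disc 40 mm in diameter and 16 mm high with a 16 mm hexagon 6 mm high on top (22 mm in all), 50 to 80 g. This point: on its axis, 11 mm above its underside. All four caps are alike
- cap2_mid (a point): Screw cap of a dyeing pot, stainless steel, loose, lying flat on the deck, open side down: knurled disc 40 mm in diameter and 16 mm high with a 16 mm hexagon 6 mm high on top (22 mm in all), 50 to 80 g. This point: on its axis, 11 mm above its underside. All four caps are alike
- cap3_mid (a point): Screw cap of a dyeing pot, stainless steel, loose, lying flat on the deck, open side down: knurled disc 40 mm in diameter and 16 mm high with a 16 mm hexagon 6 mm high on top (22 mm in all), 50 to 80 g. This point: on its axis, 11 mm above its underside. All four caps are alike
- cap4_mid (a point): Screw cap of a dyeing pot, stainless steel, loose, lying flat on the deck, open side down: knurled disc 40 mm in diameter and 16 mm high with a 16 mm hexagon 6 mm high on top (22 mm in all), 50 to 80 g. This point: on its axis, 11 mm above its underside. All four caps are alike
- beakerA_mid (a point): Short open steel beaker standing on the deck, 43 mm in diameter, 46 mm tall, 90 g, standing in line with the caps, in one of the five places across the board. To be left alone. This point: on its axis, 23 mm above its underside
- beakerB_mid (a point): Short open steel beaker standing on the deck, 43 mm in diameter, 46 mm tall, 90 g, at the board's -y end. To be left alone. This point: on its axis, 23 mm above its underside
- beakerC_mid (a point): Short open steel beaker standing on the deck, 43 mm in diameter, 46 mm tall, 90 g, at the board's +y end. To be left alone. This point: on its axis, 23 mm above its underside
- pot1_mid (a point): Closed steel dyeing pot standing on the bench beside the board, 62 mm in diameter at its cap, 132 mm tall. To be left alone. This point: on its axis, half-way up
- pot2_mid (a point): Closed steel dyeing pot standing on the bench beside the board, 62 mm in diameter at its cap, 132 mm tall. To be left alone. This point: on its axis, half-way up
- jug_mid (a point): Clear plastic measuring jug with handle on the bench to the robot's left, 90 mm in diameter, 110 mm tall. To be left alone. This point: on its axis, half-way up
- flask_mid (a point): Amber glass bottle on the bench to the robot's right, 68 mm in diameter, 160 mm tall. To be left alone. This point: on its axis, half-way up
Mind the look-alikes: they are no part of the job. What is shaped like the part that bears pot2_mid but green is not meant.

How it is judged:
By the outcome, as a careful person would: the job done as asked, in the order asked, and still so for the second after the job is handed in, with the robot touching nothing.
It also fails if it takes over 58 s, if anything falls off the work surface, if the arm or the gripper's body presses on something with over 40 N, if the wrist force passes 120 N, or if a joint passes its speed limit or range.

## Robot

A 6-joint arm with a two-finger parallel gripper is mounted at the origin on the work surface. World frame = base frame: x ahead of the robot, y to its left, z up, the work surface at z = 0. Lengths are in mm, angles in rad, forces in N, time in s.
With the tool pointing down it reaches from about 350 to 975 mm from the base axis. Payload 7.1 kg.
Tool frame: the origin (TCP) lies at the centre of the arm's flange, where the gripper is bolted on; the fingertips stand 182 mm ahead of it and the grasp point (between the pads) lies 163 mm ahead of it; z points along the fingers, y is the line along which they close (so a half turn about z gives the same grasp; the last joint's range is limited). The gripper opens to 88 mm and grips with 3 to 60 N. Pads are 20 mm wide; open, the fingers measure 115 mm over their backs; the gripper's body (75 mm by 178 mm) begins 61 mm behind the grasp point.
Start: joints at [1.202, 0.423, 1.63, -0, 1.089, -0.019], TCP at [214.162, 587.147, 404.675] pointing down, gripper open.
Joint ranges: [-3, 3], [-0.9, 2.11], [0.09, 2.58], [-1.31, 4.45], [0.11, 2.69], [-2.54, 2.54]. Speed limits (rad/s): [2.39, 2.39, 3.01, 3.14, 3.14, 3.14].

## Interface

Orientations are given as a rotation vector (axis times angle).
In Python, from workcell import readout, get_image, ctrl gives the robot as it stands.
- The arm moves only by the tool step_arm, never from a script. Its argument "targets" is a list that holds one entry, the list of rows, each a list of 7 numbers: the shift along the world's x, y, z as a fraction of full scale, then the turn, a rotation vector about the world's x, y, z as a fraction of full scale, then the opening, from 0 (shut) to 1 (fully open). In form: [[[dx, dy, dz, wx, wy, wz, claw], ...]]. A call has exactly 5 rows; each row shifts and turns the commanded pose from where the row before left it; what a row does not reach is not made up. Full scale, the value 1, is 0.05 m for a shift and 4 degrees for a turn. A row lasts 1/8 s, in which the tool goes at most 62.5 mm and 10.7 degrees, less where a joint would pass 70% of its speed; a pose out of reach is approached as far as the arm can. A call with a number of a shift or a turn outside -1 to 1 is refused whole. A call with a gripper value outside its range is refused whole. The fingers move at their own pace and stop on an object; the grip force is fixed at half the most. Time passes only in rows, so rows that do not move let the fingers close, or fill a call up. It gives the time, the measured TCP pose, the force, the opening and the grip force at its end, in the units of the state.
- readout.get_obs(): the state, without advancing time (a new reading comes with each control period).
- get_image(name): name is "scene" or "top"; returns a dict with "pixels" (384x512x3 uint8, red, green, blue), "intrinsics" (3x3 intrinsics, pixels), "extrinsics" (4x4, takes a point from world to camera coordinates). Camera axes: x right, y down, z forward; pixel columns grow to the right and rows downward; lengths in mm; the calibration is good to about 2 mm. A picture is of the moment at which its call begins. There is no depth.
- ctrl.close_job(): hands the job in; it is judged then, once.
The state is a dict: "t": time; "qpos": joint angles; "qvel": joint speeds; "joint_torque": joint torques, N m; "ee_pos": TCP position; "orientation": TCP orientation; "ft_force": force on the tool from outside, world axes, zero at the start; "moment": the same for the moment, N m; "width": finger opening in mm; "grasp_force": force on a finger pad.
Only numpy, scipy, OpenCV 4.12 (cv2) and the standard library are available. Lean on these libraries where they do the work, as an engineer would, in place of code of your own. Each camera call takes 0.05 s, during which the arm holds its last target. There are 200 camera calls.

## Working session

There is one attempt and no reset: what is moved stays moved. The work goes in short steps, Python scripts to look and compute and a tool call to move; the robot and the scene stay as the last step left them, time stands still between calls to the robot, and variables do not carry over. Pictures are saved under pics/ and viewed, at most 10 in all, crops included, and the job is handed in when it is done.

Besides the shell and the picture viewer there is one more tool, called as a command line: name --argument value ..., lists and objects as JSON in quotes. step_arm: Moves the arm, as the interface text tells. Shift numbers are shares of 0.05 m and turn numbers shares of 4 degrees, none past 1 either way. Its arguments: {"type":"object","properties":{"targets":{"type":"array"}},"required":["targets"]}

```bash
mkdir -p pics
cat > h.py <<'E'
import numpy as np, cv2
from workcell import readout,get_image,ctrl
def snap(n,f):
    d=get_image(n); cv2.imwrite(f'pics/{f}.png',cv2.cvtColor(d['pixels'],cv2.COLOR_RGB2BGR)); np.savez(f'pics/{f}.npz',**d); return d
def ray(d,u,v,z):
    K=np.array(d['intrinsics']);E=np.array(d['extrinsics']);R=E[:3,:3];c=-R.T@E[:3,3]
    r=R.T@np.linalg.solve(K,[u,v,1]); return c+r*(z-c[2])/r[2]
def proj(d,p):
    q=np.array(d['extrinsics'])@np.append(p,1); q=np.array(d['intrinsics'])@q[:3]; return q[:2]/q[2]
E
python3 - <<'E'
from h import *
for n in('top','scene'):
    d=snap(n,n+'0'); E=d['extrinsics']; print(n,-E[:3,:3].T@E[:3,3])
    cv2.imwrite(f'pics/{n}0b.png',cv2.resize(cv2.imread(f'pics/{n}0.png'),(800,600),interpolation=cv2.INTER_CUBIC))
o=readout.get_obs();print(o['t'],o['ee_pos'],o['orientation'],o['ft_force'],o['width'])
E
```

```text
top [ 487.1029753    17.80382424 1273.13390511]
scene [1786.93433183  -24.028312    975.18671607]
0.1 [214.07953361 586.93969302 403.97510937] [-5.46624529e-01 -3.09342086e+00  2.06270919e-03] [0.57261197 0.2090606  0.49017016] 87.8832604044903
```

View pics/top0b.png

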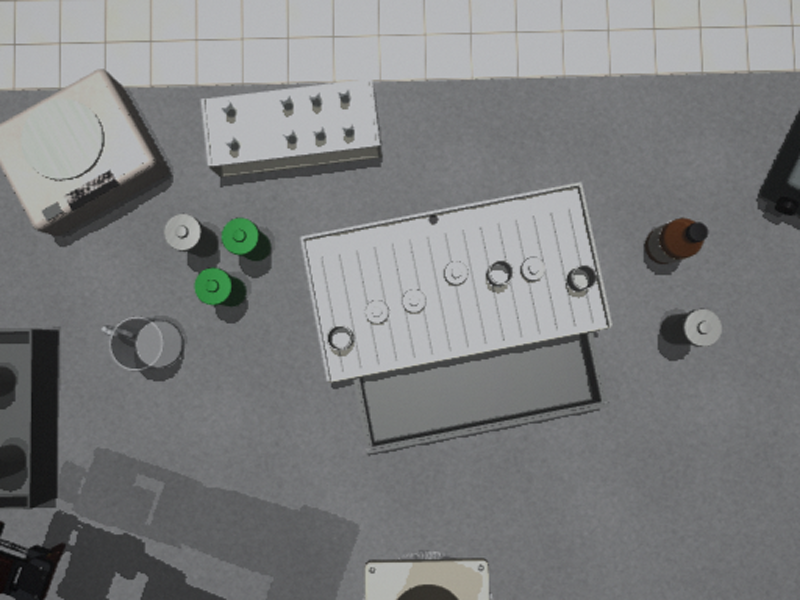

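View pics/scene0b.png

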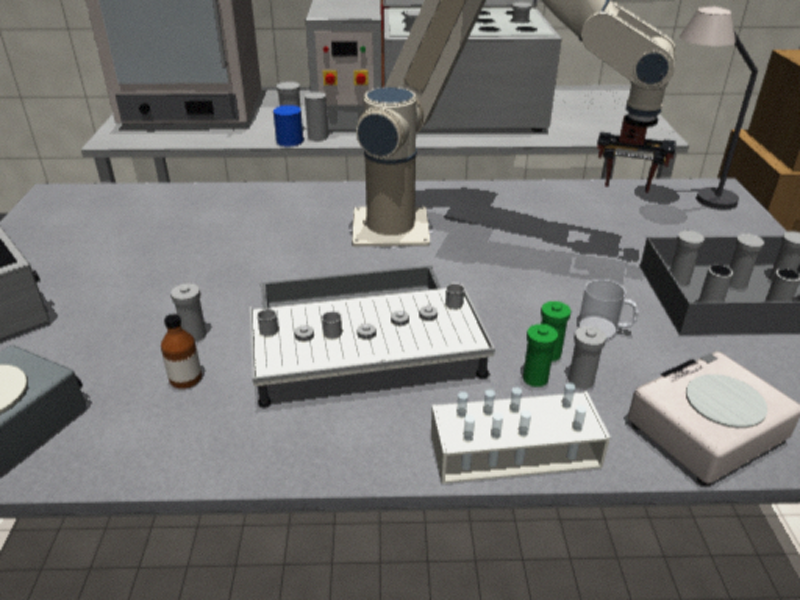

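Top view (800x600 px): the caps are at (376,311), (414,300), (456,272) and (533,268), each a disc with a hexagon. The beakers are look-alikes in plan, but open and dark inside, at (341,338), (499,272) and (580,280). The pot lids at (183,232), (240,237), (213,286) and (703,327) stand off the board. I'll check the choice in a close crop.

```bash
cat > m.py <<'E'
from h import *
d=dict(np.load('pics/top0.npz')); im=cv2.imread('pics/top0.png'); g=cv2.cvtColor(im,cv2.COLOR_BGR2GRAY)
s=512/800
# fit board frame from corners
C=np.array([[302,238],[582,184],[330,382],[607,327]])*s
P=[ray(d,*c,z)for c,z in zip(C,(87,87,87,87))]
print('corners',np.round(P,0).tolist())
yv=(P[0]-P[1])+(P[2]-P[3]); yaw=np.arctan2(-yv[0],yv[1]); ctr=np.mean(P,0); print('yaw',np.degrees(yaw),'ctr',ctr)
R=np.array([[np.cos(yaw),-np.sin(yaw)],[np.sin(yaw),np.cos(yaw)]])
vis=cv2.resize(im[110:260,185:400],None,fx=3.7,fy=3.7,interpolation=cv2.INTER_CUBIC)
up=cv2.resize(g[110:260,185:400],None,fx=4,fy=4,interpolation=cv2.INTER_CUBIC)
cs=cv2.HoughCircles(up,cv2.HOUGH_GRADIENT,1,60,param1=80,param2=22,minRadius=26,maxRadius=38)[0]
for u,v,r in sorted(cs.tolist()):
    U,V=u/4+185-.375,v/4+110-.375
    for nm,z in(('cap',91),('bk',121)):
        p=ray(d,U,V,z)[:2]; print(nm,np.round([U/s,V/s,r]),np.round(p),'board',np.round(R.T@(p-ctr[:2])))
    cv2.circle(vis,(int((U-185)*3.7),int((V-110)*3.7)),int(r/4*3.7),(0,0,255),1)
cv2.imwrite('pics/crop.png',vis)
E
python3 m.py
```

```text
corners [[676.0, 198.0, 87.0], [757.0, -282.0, 87.0], [430.0, 154.0, 87.0], [512.0, -315.0, 87.0]]
yaw 9.780134227219945 ctr [593.88290233 -61.4299182   87.        ]
cap [340. 340.  37.] [500. 136.] board [-59. 210.]
bk [340. 340.  37.] [500. 133.] board [-60. 207.]
cap [455. 272.  28.] [610. -62.] board [16. -3.]
bk [455. 272.  28.] [607. -60.] board [14. -1.]
cap [499. 272.  31.] [ 609. -136.] board [  3. -76.]
bk [499. 272.  31.] [ 606. -132.] board [  0. -72.]
cap [533. 268.  29.] [ 615. -193.] board [  -2. -133.]
bk [533. 268.  29.] [ 611. -187.] board [  -4. -127.]
cap [584. 276.  29.] [ 599. -279.] board [ -32. -215.]
bk [584. 276.  29.] [ 596. -271.] board [ -34. -207.]
```

View pics/crop.png

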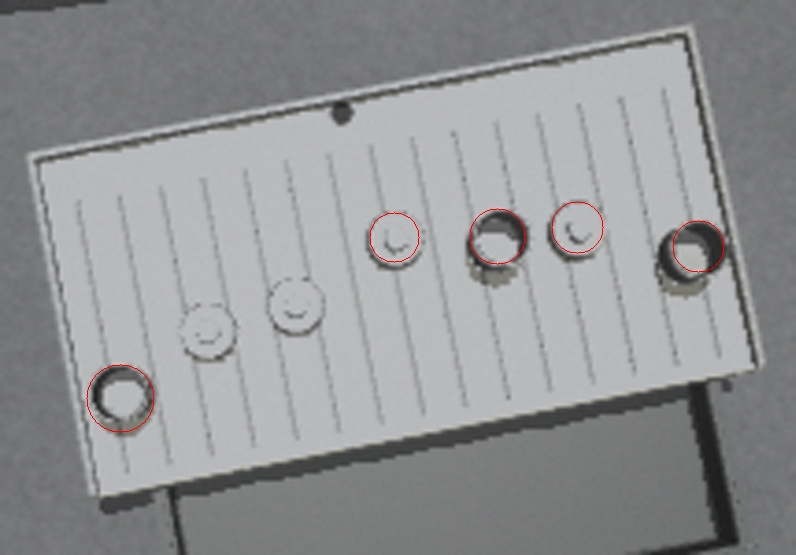

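The four hexagon caps are in the crop at about (208,332), (296,306), (395,239) and (577,230); the open beakers are at (122,397), (497,236) and (692,250). The choice is confirmed. Next: positions in the board frame and the tub's extent.

```bash
cat > b.py <<'E'
from h import *
yaw=np.radians(9.8); R=np.array([[np.cos(yaw),-np.sin(yaw)],[np.sin(yaw),np.cos(yaw)]])
d=dict(np.load('pics/top0.npz'))
W=lambda u,v,z: ray(d,u/3.7+185,v/3.7+110,z)[:2]
P=[W(*c,87) for c in((28,155),(690,28),(97,495),(763,365))]
ctr=np.mean(P,0)
B=lambda p:R.T@(np.array(p)-ctr); toW=lambda b:R@np.array(b)+ctr
E
python3 - <<'E'
from b import *
print(ctr,[np.round(B(p)).tolist() for p in P])
for n,u,v,z in(('c1',208,332,91),('c2',296,306,91),('c3',395,239,91),('c4',577,230,91),('A',497,236,121),('C',122,397,121),('B',697,246,121),('tubL',172,490,60),('tubR',720,385,60)):
    p=W(u,v,z); print(n,np.round(p),np.round(B(p)))
for y in(139,88): pass
for u,v in((372,452),(600,403)): print('tubfront',np.round(B(ray(d,u*.64,v*.64,60)[:2])))
E
```

```text
[595.1574045  -62.13510663] [[125.0, 244.0], [123.0, -242.0], [-124.0, 241.0], [-125.0, -242.0]]
c1 [546.  72.] [-25. 141.]
c2 [563.   9.] [-19.  76.]
c3 [610. -63.] [14. -3.]
c4 [ 613. -193.] [  -5. -132.]
A [ 607. -132.] [ -0. -70.]
C [501. 132.] [-60. 207.]
B [ 597. -270.] [ -34. -205.]
tubL [433. 102.] [-132.  190.]
tubR [ 500. -298.] [-133. -216.]
tubfront [-257.  196.]
tubfront [-250. -203.]
```

step_arm --targets '[[[0.6, -0.8, 0, 0, 0, 0.9, 0.28], [0.6, -0.8, 0, 0, 0, 0.9, 0.28], [0.6, -0.8, 0, 0, 0, 0.9, 0.28], [0.6, -0.8, 0, 0, 0, 0.9, 0.28], [0.6, -0.8, 0, 0, 0, 0.9, 0.28]]]'

```text
t: 0.72
ee_pos: [364.8, 385.7, 404.5]
orientation: [-0.052, -3.141, 0.001]
ft_force: [0.2, -0.3, 0.0]
width: 40.8
grasp_force: 0.0
```

step_arm --targets '[[[0.6, -0.8, 0, 0, 0, 0.9, 0.28], [0.6, -0.8, 0, 0, 0, 0.9, 0.28], [0.6, -0.8, 0, 0, 0, 0.9, 0.28], [0.6, -0.8, 0, 0, 0, 0.25, 0.28], [0.6, -0.8, 0, 0, 0, 0, 0.28]]]'

```text
t: 1.35
ee_pos: [514.9, 185.6, 404.5]
orientation: [0.267, -3.13, 0.0]
ft_force: [0.3, 0.2, -0.5]
width: 25.0
grasp_force: 0.0
```

step_arm --targets '[[[0.52, -0.7, 0, 0, 0, 0, 0.28], [0.52, -0.7, 0, 0, 0, 0, 0.28], [0.52, -0.7, 0, 0, 0, 0, 0.28], [0, 0, -0.8, 0, 0, 0, 0.28], [0, 0, -0.6, 0, 0, 0, 0.28]]]'

```text
t: 1.98
ee_pos: [592.1, 81.3, 333.2]
orientation: [0.265, -3.129, 0.0]
ft_force: [-0.3, -0.0, -0.7]
width: 24.5
grasp_force: 0.0
```

step_arm --targets '[[[0, 0, -0.5, 0, 0, 0, 0.28], [0, 0, -0.4, 0, 0, 0, 0.28], [0, 0, -0.3, 0, 0, 0, 0.28], [0, 0, 0, 0, 0, 0, 0.28], [0, 0, 0, 0, 0, 0, 0.28]]]'

```text
t: 2.6
ee_pos: [592.5, 82.2, 275.3]
orientation: [-0.267, 3.129, 0.0]
ft_force: [0.4, 0.0, -0.4]
width: 24.6
grasp_force: 0.0
```

Run:
```python
from b import *
o=readout.get_obs();print(o['t'],o['ee_pos'],B(o['ee_pos'][:2]))
im=snap('top','t1')['pixels'][:,:,::-1]; im2=snap('scene','s1')['pixels'][:,:,::-1]
a=cv2.resize(im[100:290,170:410],(600,475)); b=cv2.resize(im2[150:280,140:340],None,fx=3,fy=3)
cv2.imwrite('pics/t1c.png',cv2.resize(a,(400,316)));
h=np.zeros((600,800,3),np.uint8); h[:316,:400]=cv2.resize(a,(400,316)); h[:260,400:]=cv2.resize(b,(400,260)); cv2.imwrite('pics/c1.png',h[:320])
```

```text
2.6 [592.48026973  82.20393437 275.26522302] [ 21.92980612 142.68850483]
```

View pics/c1.png

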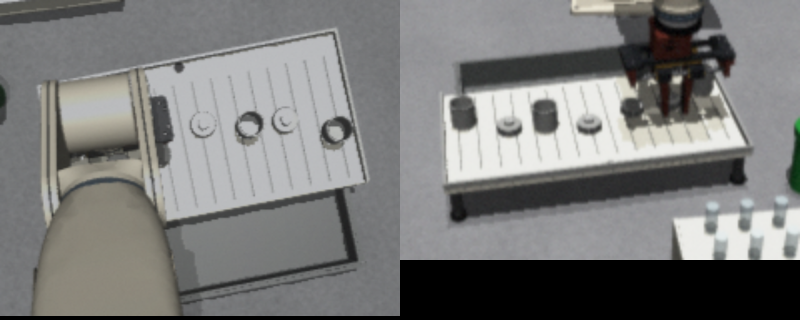

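The scene half shows the fingers straddling the line behind cap 1, at (672,100), clear of the beaker at its right. I'll lower to deck + 5 mm and sweep.

step_arm --targets '[[[0, -0.03, -0.26, 0, 0, 0, 0.28], [0, 0, 0, 0, 0, 0, 0.28], [-0.2, -0.034, 0, 0, 0, 0, 0.28], [-0.3, -0.052, 0, 0, 0, 0, 0.28], [-0.3, -0.052, 0, 0, 0, 0, 0.28]]]'

```text
t: 3.32
ee_pos: [550.8, 73.6, 261.7]
orientation: [0.267, -3.13, 0.0]
ft_force: [0.5, -0.2, -0.6]
width: 24.8
grasp_force: 0.1
```

step_arm --targets '[[[-0.4, -0.069, 0, 0, 0, 0, 0.28], [-0.4, -0.069, 0, 0, 0, 0, 0.28], [-0.4, -0.069, 0, 0, 0, 0, 0.28], [-0.4, -0.069, 0, 0, 0, 0, 0.28], [-0.4, -0.069, 0, 0, 0, 0, 0.28]]]'

```text
t: 3.95
ee_pos: [450.6, 56.3, 261.9]
orientation: [-0.267, 3.13, 0.0]
ft_force: [-0.3, 0.2, 0.1]
width: 24.5
grasp_force: 0.0
```

step_arm --targets '[[[-0.24, -0.041, 0, 0, 0, 0, 0.28], [0, 0, 0.3, 0, 0, 0, 0.28], [0, 0, 0.9, 0, 0, 0, 0.28], [0.4, -0.09, 0, 0, 0, 0, 0.28], [0.8, -0.18, 0, 0, 0, 0, 0.28]]]'

```text
t: 4.58
ee_pos: [500.9, 41.1, 323.8]
orientation: [-0.268, 3.127, 0.0]
ft_force: [0.2, -0.5, 0.3]
width: 24.7
grasp_force: 0.0
```

step_arm --targets '[[[0.8, -0.18, 0, 0, 0, 0, 0.28], [0.8, -0.18, 0, 0, 0, 0, 0.28], [0.58, -0.13, 0, 0, 0, 0, 0.28], [0, 0, 0, 0, 0, 0, 0.28], [0, 0, 0, 0, 0, 0, 0.28]]]'

```text
t: 5.2
ee_pos: [608.5, 16.6, 322.0]
orientation: [0.267, -3.13, -0.0]
ft_force: [0.0, -0.7, -0.3]
width: 24.8
grasp_force: 0.0
```

Run:
```python
from b import *
o=readout.get_obs();print(o['t'],o['ee_pos'],B(o['ee_pos'][:2]))
im=snap('top','t2')['pixels'][:,:,::-1]; im2=snap('scene','s2')['pixels'][:,:,::-1]
h=np.zeros((320,800,3),np.uint8); h[:316,:400]=cv2.resize(im[100:290,170:410],(400,316)); h[:260,400:]=cv2.resize(im2[150:280,140:340],(400,260)); cv2.imwrite('pics/c2.png',h)
```

```text
5.2 [608.50230688  16.58068739 321.97609603] [26.54834808 75.29573601]
```

View pics/c2.png

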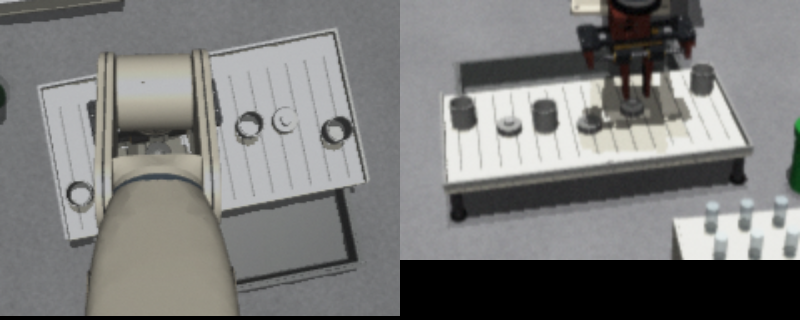

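Cap 1 is off the deck and the beaker at (80,195) stands where it was. Cap 2 is at (632,107) ahead of the fingers, so I sweep it next.

step_arm --targets '[[[0, 0, -0.6, 0, 0, 0, 0.28], [0, 0, -0.4, 0, 0, 0, 0.28], [0, 0, -0.2, 0, 0, 0, 0.28], [0, 0, 0, 0, 0, 0, 0.28], [-0.2, -0.034, 0, 0, 0, 0, 0.28]]]'

```text
t: 5.92
ee_pos: [599.5, 14.8, 262.3]
orientation: [-0.267, 3.129, -0.0]
ft_force: [-0.2, 0.2, 0.2]
width: 24.8
grasp_force: 0.0
```

step_arm --targets '[[[-0.3, -0.052, 0, 0, 0, 0, 0.28], [-0.3, -0.052, 0, 0, 0, 0, 0.28], [-0.4, -0.069, 0, 0, 0, 0, 0.28], [-0.4, -0.069, 0, 0, 0, 0, 0.28], [-0.4, -0.069, 0, 0, 0, 0, 0.28]]]'

```text
t: 6.55
ee_pos: [507.7, -1.1, 262.1]
orientation: [-0.267, 3.13, -0.0]
ft_force: [0.4, -0.2, 0.1]
width: 24.4
grasp_force: 0.3
```

step_arm --targets '[[[-0.4, -0.069, 0, 0, 0, 0, 0.28], [-0.4, -0.069, 0, 0, 0, 0, 0.28], [-0.38, -0.066, 0, 0, 0, 0, 0.28], [0, 0, 0.3, 0, 0, 0, 0.28], [0, 0, 0.9, 0, 0, 0, 0.28]]]'

```text
t: 7.18
ee_pos: [449.7, -11.0, 322.0]
orientation: [0.267, -3.127, -0.001]
ft_force: [0.4, 0.7, 0.0]
width: 24.7
grasp_force: 0.0
```

step_arm --targets '[[[0.6, -0.13, 0, 0, 0, 0, 0.28], [0.95, -0.2, 0, 0, 0, 0, 0.28], [0.95, -0.2, 0, 0, 0, 0, 0.28], [0.95, -0.2, 0, 0, 0, 0, 0.28], [0.65, -0.15, 0, 0, 0, 0, 0.28]]]'

```text
t: 7.8
ee_pos: [657.5, -55.4, 323.4]
orientation: [-0.267, 3.127, -0.001]
ft_force: [0.1, -0.6, -0.7]
width: 24.2
grasp_force: 0.0
```

step_arm --targets '[[[0, 0, -0.6, 0, 0, 0, 0.28], [0, 0, -0.4, 0, 0, 0, 0.28], [0, 0, 0, 0, 0, 0, 0.28], [0, 0, 0, 0, 0, 0, 0.28], [0, 0, 0, 0, 0, 0, 0.28]]]'

```text
t: 8.43
ee_pos: [655.5, -55.0, 273.0]
orientation: [-0.267, 3.128, -0.001]
ft_force: [0.2, -0.9, -0.0]
width: 24.9
grasp_force: 0.0
```

Run:
```python
from b import *
o=readout.get_obs();print(o['t'],o['ee_pos'],B(o['ee_pos'][:2]))
im=snap('top','t3')['pixels'][:,:,::-1]; im2=snap('scene','s3')['pixels'][:,:,::-1]
h=np.zeros((320,800,3),np.uint8); h[:316,:400]=cv2.resize(im[100:290,170:410],(400,316)); h[:260,400:]=cv2.resize(im2[150:280,140:340],(400,260)); cv2.imwrite('pics/c3.png',h)
```

```text
8.425 [655.46258301 -54.96486443 272.95501956] [60.64564255 -3.19890093]
```

View pics/c3.png

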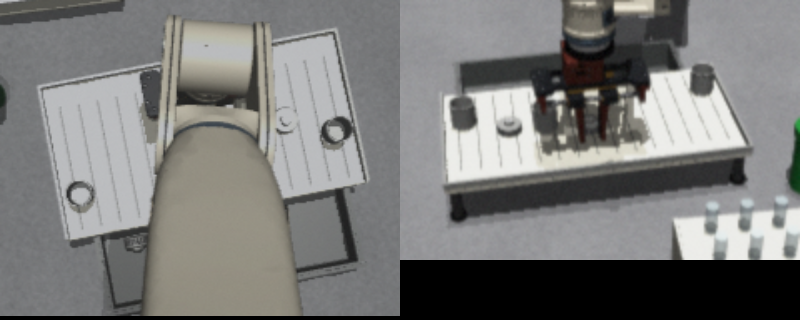

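Cap 2 is gone from the deck and a cap is visible in the tub at (137,243). The fingers are behind cap 3, clear of beaker A.

step_arm --targets '[[[0, 0, -0.22, 0, 0, 0, 0.28], [0, 0, 0, 0, 0, 0, 0.28], [-0.2, -0.034, 0, 0, 0, 0, 0.28], [-0.3, -0.052, 0, 0, 0, 0, 0.28], [-0.3, -0.052, 0, 0, 0, 0, 0.28]]]'

```text
t: 9.15
ee_pos: [613.8, -62.1, 260.7]
orientation: [0.267, -3.13, -0.0]
ft_force: [0.4, 0.1, -0.4]
width: 24.7
grasp_force: 0.2
```

step_arm --targets '[[[-0.4, -0.069, 0, 0, 0, 0, 0.28], [-0.4, -0.069, 0, 0, 0, 0, 0.28], [-0.4, -0.069, 0, 0, 0, 0, 0.28], [-0.4, -0.069, 0, 0, 0, 0, 0.28], [-0.4, -0.069, 0, 0, 0, 0, 0.28]]]'

```text
t: 9.78
ee_pos: [513.6, -79.3, 260.9]
orientation: [-0.267, 3.13, -0.0]
ft_force: [-0.1, -0.0, 0.3]
width: 24.5
grasp_force: 0.2
```

step_arm --targets '[[[-0.4, -0.069, 0, 0, 0, 0, 0.28], [-0.4, -0.069, 0, 0, 0, 0, 0.28], [-0.24, -0.041, 0, 0, 0, 0, 0.28], [0, 0, 0.3, 0, 0, 0, 0.28], [0, 0, 0.9, 0, 0, 0, 0.28]]]'

```text
t: 10.4
ee_pos: [463.0, -88.1, 320.9]
orientation: [0.267, -3.127, -0.001]
ft_force: [0.3, -0.2, -0.3]
width: 24.5
grasp_force: 0.0
```

step_arm --targets '[[[0.5, -0.25, 0.3, 0, 0, 0, 0.28], [0.95, -0.47, 0, 0, 0, 0, 0.28], [0.95, -0.47, 0, 0, 0, 0, 0.28], [0.95, -0.47, 0, 0, 0, 0, 0.28], [0.57, -0.28, 0, 0, 0, 0, 0.28]]]'

```text
t: 11.02
ee_pos: [661.7, -186.2, 337.2]
orientation: [-0.267, 3.128, -0.002]
ft_force: [-0.0, -0.4, 0.0]
width: 24.7
grasp_force: 0.0
```

step_arm --targets '[[[0, 0, 0, 0, 0, 0, 0.28], [0, 0, -0.7, 0, 0, 0, 0.28], [0, 0, -0.5, 0, 0, 0, 0.28], [0, 0, 0, 0, 0, 0, 0.28], [0, 0, 0, 0, 0, 0, 0.28]]]'

```text
t: 11.65
ee_pos: [659.3, -184.9, 277.1]
orientation: [-0.268, 3.129, -0.001]
ft_force: [0.8, -0.2, 0.7]
width: 24.4
grasp_force: 0.0
```

Run:
```python
from b import *
o=readout.get_obs();print(o['t'],o['ee_pos'],B(o['ee_pos'][:2]))
im=snap('top','t4')['pixels'][:,:,::-1]; im2=snap('scene','s4')['pixels'][:,:,::-1]
h=np.zeros((320,800,3),np.uint8); h[:316,:400]=cv2.resize(im[100:290,170:410],(400,316)); h[:260,400:]=cv2.resize(im2[150:280,140:340],(400,260)); cv2.imwrite('pics/c4.png',h)
```

```text
11.65 [ 659.29384385 -184.86060445  277.14025912] [  42.31150839 -131.85130611]
```

View pics/c4.png

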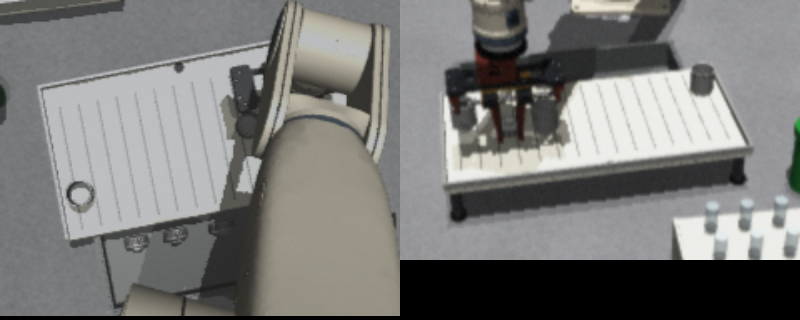

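The deck is clear apart from cap 4 and the beakers. Caps are in the tub at (137,243), (176,236) and (222,227). I'll sweep cap 4 between beakers A and B.

step_arm --targets '[[[0, 0, -0.3, 0, 0, 0, 0.28], [0, 0, 0, 0, 0, 0, 0.28], [-0.2, -0.034, 0, 0, 0, 0, 0.28], [-0.3, -0.052, 0, 0, 0, 0, 0.28], [-0.3, -0.052, 0, 0, 0, 0, 0.28]]]'

```text
t: 12.38
ee_pos: [617.8, -192.2, 260.8]
orientation: [0.267, -3.13, -0.0]
ft_force: [0.0, 0.1, 0.5]
width: 24.5
grasp_force: 0.1
```

step_arm --targets '[[[-0.4, -0.069, 0, 0, 0, 0, 0.28], [-0.4, -0.069, 0, 0, 0, 0, 0.28], [-0.4, -0.069, 0, 0, 0, 0, 0.28], [-0.4, -0.069, 0, 0, 0, 0, 0.28], [-0.4, -0.069, 0, 0, 0, 0, 0.28]]]'

```text
t: 13.0
ee_pos: [517.6, -209.5, 261.0]
orientation: [-0.267, 3.13, -0.0]
ft_force: [0.0, 0.0, 0.5]
width: 24.4
grasp_force: 0.3
```

step_arm --targets '[[[-0.4, -0.069, 0, 0, 0, 0, 0.28], [-0.3, -0.052, 0, 0, 0, 0, 0.28], [0, 0, 0.3, 0, 0, 0, 0.28], [0, 0, 0.9, 0, 0, 0, 0.28], [0, 0, 0.9, 0, 0, 0, 0.28]]]'

```text
t: 13.62
ee_pos: [484.6, -215.3, 367.9]
orientation: [-0.267, 3.129, -0.001]
ft_force: [-0.0, -0.8, 0.8]
width: 24.7
grasp_force: 0.0
```

step_arm --targets '[[[0, 0.8, 0.6, 0, 0, 0, 0.28], [0, 0.9, 0.6, 0, 0, 0, 0.28], [0, 0.9, 0, 0, 0, 0, 0.28], [0, 0.9, 0, 0, 0, 0, 0.28], [0, 0.9, 0, 0, 0, 0, 0.28]]]'

```text
t: 14.25
ee_pos: [484.3, 6.3, 427.3]
orientation: [-0.267, 3.128, -0.0]
ft_force: [0.4, -0.3, 0.7]
width: 24.8
grasp_force: 0.0
```

step_arm --targets '[[[0, 0.9, 0, 0, 0, 0, 0.28], [0, 0.9, 0, 0, 0, 0, 0.28], [0, 0.9, 0, 0, 0, 0, 0.28], [0, 0.9, 0, 0, 0, 0, 0.28], [0, 0.9, 0, 0, 0, 0, 0.28]]]'

```text
t: 14.88
ee_pos: [484.2, 231.6, 427.1]
orientation: [-0.268, 3.128, 0.001]
ft_force: [0.3, 0.2, 0.1]
width: 24.7
grasp_force: 0.0
```

Run:
```python
from b import *
o=readout.get_obs();print(o['t'],o['ee_pos'])
im=snap('top','t5')['pixels'][:,:,::-1]; im2=snap('scene','s5')['pixels'][:,:,::-1]
h=np.zeros((320,800,3),np.uint8); h[:316,:400]=cv2.resize(im[100:290,170:410],(400,316)); h[:260,400:]=cv2.resize(im2[150:280,140:340],(400,260)); cv2.imwrite('pics/c5.png',h)
```

```text
14.875 [484.18410002 231.64515357 427.14842521]
```

View pics/c5.png

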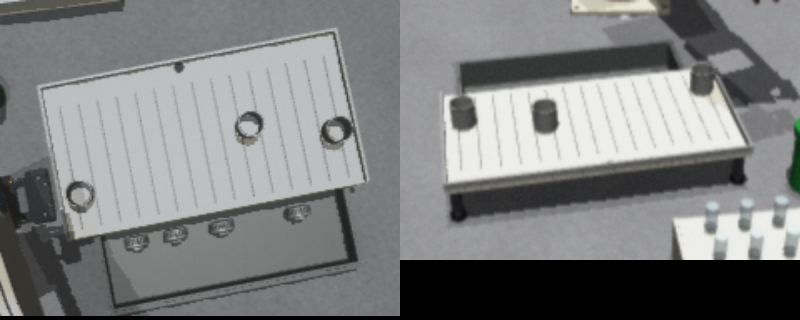

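All four caps lie in the tub at (137,243), (176,236), (222,227) and (297,213). The three beakers stand where they were and the arm is clear.

```bash
python3 -c "
from h import *
print(ctrl.close_job())"
```

```text
the job is handed in; nothing more can be done
None
```

All four caps were swept over the lip into the grey tub, the three beakers still stand in place on the board, and the job was handed in at about 15 s of the 58 s allowed.

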